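# Click the cover onto the junction box and keep it pressed

### The job

Pick up the white clip-on cover by its blue grip bar and press it squarely down onto the grey junction box on the sprung stand until both orange latches click and the cover sits fully home on the box's rim. Then keep pressing it down with about 10 N, without bottoming the sprung table, and finish like that: gripper still on the cover, still pressing. Leave the coupler, the flashlight and the roll of tape where they are.

Things in the scene. Friction and masses are not known exactly. Their poses are not given: they have to be found in the camera images.
- cover: loose white clip-on cover, about 60 g, upright on the bench, 80 (x) x 118 (y) x 55 (z) mm. Origin: centre of its underside, level with the lower edges of its end skirts; z up. Top plate from z = 24 to 28 mm. Skirts on all edges (inside 72 x 110 mm; 24 mm deep at the y ends, 18 mm at the sides); each end skirt ends in a 4 mm round snap bar. Fits either way round (half turn)
- grip (a point): top centre of the blue grip bar in the middle of the cover, 55 mm above the cover's origin. The bar runs across the cover: 60 mm long (cover's x), 14 mm wide (y), and stands 27 mm above the plate: grasp it across its width from above; fingertips may rest on the plate
- box: grey junction box, 68 (x) x 106 (y) x 42 (z) mm, open top, fixed to a sprung table. Origin: centre of its underside, 34 mm above the bench unloaded; z up. The cover goes over its outside with 2 mm play a side, y along y. Cover's origin is 30 mm above this origin when first resting on the latches, 18 mm when home. Passing the latches takes 10 to 21 N (more if off-centre), then the force drops suddenly
- rim (a point): centre of the box's open mouth, level with its rim (76 mm above the bench unloaded), on which the cover's plate lands; axes as the box's
- table (a joint): how far the sprung table with the box has sunk, m: 0 unloaded, it sinks about 1 mm for every 3 N pressed on it (10 N: 3.3 mm) and bottoms at 11 mm. The stand's foot is 100 x 130 mm
- latch_a (a joint): orange round-nosed spring latch in the end wall of the box at its +y end, 26 mm above the box's underside, standing 5 mm out of the wall: 0 = out, grows as it is pushed in, m; the cover's snap bar pushes it in about 3 mm and it springs out again when the bar has passed below it
- latch_b (a joint): the same latch at the -y end of the box. One end may click before the other: the force then drops only partly, the cover sits aslant, and pressing on clicks the other end home
- coupler: bystander: black round coupling with three white pins, 63 x 64 x 68 mm, standing; origin at the centre of its underside
- flashlight: bystander: black flashlight lying on its side, 36 x 137 x 36 mm; origin at the centre of its underside
- tape_roll: bystander: roll of black tape lying flat, 72 mm across, 19 mm high; origin at the centre of its underside
Not all that is in view belongs to the job. Leave any purple look-alike of the cover alone. What is shaped like the part that bears box but yellow is not meant.

How it is judged (in metres and radians):
On the way, in this order (a step that is already met when the one before it is completed fails the run):
1. the cover is picked up off the bench in the gripper (height (world z) of cover above 0.03 m and contact force between the fingers and cover above 0.5 N), for 0.2 s.
2. the cover is clicked home on the box, both latches sprung out (z of cover in the frame of box below 0.0197 m and horizontal distance between cover and box below 0.005 m and value of joint each of latch_a, latch_b below 0.0012 m), for 0.1 s.
At the end, for the whole second after the job is handed in: the cover is fully home on the box (within 1.7 mm in height and 5 mm sideways, level within 0.03 rad), both latches out (under 1.2 mm), the gripper on the cover and pressing so that the sprung table stays sunk between 1.7 and 7 mm (about 5 to 21 N), all at rest (all of step 2 and z of cover in the frame of box above 0.015 m and angle between the z axis of cover and the z axis of box, either way round below 0.03 rad and angle between the y axis of cover and the y axis of box, either way round below 0.08 rad and value of joint table between 0.0017 and 0.007 m and contact force between the fingers and cover above 2 N and linear speed of cover below 0.02 m/s); the arm keeps its last pose, push and grip.
It fails at once if the sprung table was pressed to its stop (beyond 10.5 mm, over 30 N) (value of joint table above 0.0105 m).
It fails at once if a bystander was moved by more than 30 mm (distance of any of coupler, flashlight, tape_roll from where it was at the start of the episode above 0.03 m).
It also fails if it takes over 50 s, if anything falls off the work surface, if the arm or the gripper's body presses on something with over 40 N, if the wrist force passes 120 N, or if a joint passes its speed limit or range.

### The arm

A 6-joint arm with a two-finger parallel gripper is mounted at the origin on the work surface; the furniture and walls round the work are solid. World frame = base frame: x ahead of the robot, y to its left, z up, the work surface at z = 0. Lengths are in m, angles in degrees, forces in N, time in s.
With the tool pointing down it reaches from about 0.325 to 0.875 m from the base axis. Payload 4.4 kg.
Tool frame: the origin (TCP) lies midway between the tips of the shut fingers; the grasp point (between the pads) lies 19 mm behind it; z points along the fingers, y is the line along which they close (so a half turn about z gives the same grasp; the last joint's range is limited). The gripper opens to 85 mm and grips with 20 to 120 N. Pads are 22 mm wide; open, the fingers measure 114 mm over their backs; the gripper's body (76 mm by 85 mm) begins 54 mm behind the grasp point. The pads swing forward as they close: fully open they stand 13 mm farther back than shut.
Start: joints at [-74.112, 11.837, 88.321, -0, 79.842, -8.623], TCP at [0.239, -0.523, 0.209] pointing down, gripper open.
Joint ranges: [-156.59, 156.59], [-49.26, 127.26], [12.9, 141.05], [-63.56, 243.56], [4.71, 150.69], [-161.64, 161.64]. Speed limits (degrees/s): [159.86, 159.86, 180, 180, 180, 180].

### API

Orientations are given as [roll, pitch, yaw] about the fixed x, y, z axes, in that order (R = Rz(yaw) Ry(pitch) Rx(roll)).
In Python, from workcell import robot gives the robot as it stands. The module is installed in compiled form; this text tells all that it offers.
- The arm moves only by the tool play_rows, never from a script. Its argument "rows" is a list of rows, each a list of 2 entries, a list of its own where there are three numbers: the shift along the tool's x, y, z scaled (see below), then the turn about the tool's z scaled (see below). In form: [[[x, y, z], spin], ...]. A call has 1 to 20 rows; each row shifts and turns the commanded pose from where the row before left it, along the tool's axes as they then stand; what a row does not reach is not made up. The controller multiplies each number of a shift by 30 mm and each number of a turn by 360 degrees. A row lasts 1/12 s, in which the tool goes at most 41.7 mm and 7.16 degrees, less where a joint would pass 70% of its speed; a pose out of reach is approached as far as the arm can. A call with a number of a shift or a turn outside -1 to 1 is refused whole. A call with a gripper value outside its range is refused whole. "jaw" is the opening, from -1 (shut) to 1 (fully open), so that 0 is half open, set as the call begins (left out, the last holds). The fingers move at their own pace and stop on an object; "newtons" is the grip in N (left out, the last holds). Time passes only in rows, so rows that do not move let the fingers close. It gives the time, the measured TCP pose, the force, the opening and the grip force at its end, in the units of the state.
- robot.observe(): the state, without advancing time (a new reading comes with each control period).
- robot.read_camera(name): name is "scene" or "top" or "wrist"; returns the picture (420x560x3 uint8, blue, green, red); there is no depth.
- robot.get_calibration(name): a dict with "K" (3x3 intrinsics, pixels), "T" (4x4, takes a point from camera to world coordinates). Camera axes: x right, y up, looking along -z (the intrinsics and any distortion apply to the point x, -y, -z); pixel columns grow to the right and rows downward; lengths in m; the calibration is good to about 2 mm. A picture is of the moment at which its call begins: read the wrist's pose just before it. get_calibration takes no time and is no camera call; for the wrist camera it gives the pose at the moment of the call.
- robot.finish_job(): hands the job in; it is judged then, once.
The state is a dict: "time": time; "joint_positions": joint angles; "joint_vel": joint speeds; "tau": joint torques, N m; "tool_pos": TCP position; "tool_rot": TCP orientation; "contact_force": force on the tool from outside, world axes, zero at the start; "moment": the same for the moment, N m; "opening": finger opening in m; "finger_force": force on a finger pad.
Only numpy, scipy, OpenCV 4.12 (cv2) and the standard library are available. Lean on these libraries where they do the work, as an engineer would, in place of code of your own. Each camera call takes 0.05 s, during which the arm holds its last target. There are 200 camera calls.

## Working session

There is one attempt and no reset: what is moved stays moved. The work goes in short steps, Python scripts to look and compute and a tool call to move; the robot and the scene stay as the last step left them, time stands still between calls to the robot, and variables do not carry over. Pictures are saved under pics/ and viewed, at most 10 in all, crops included, and the job is handed in when it is done.

Besides the shell and the picture viewer there is one more tool, called after ">>>" in YAML: its name, and indented under it one key for each argument. play_rows: Moves the arm, as the interface text tells. Its arguments: {"type":"object","properties":{"rows":{"type":"array","items":{"type":"array"}},"jaw":{"type":"number"},"newtons":{"type":"number"}},"required":["rows"]}

```bash
mkdir -p pics; ls; python3 - <<'E'
from workcell import robot
import cv2,numpy as np
s=robot.observe();print({k:np.round(v,3).tolist() for k,v in s.items()})
for n in["scene","top"]:
    cv2.imwrite(f"pics/{n}0.png",robot.read_camera(n));c=robot.get_calibration(n);print(n,{k:np.round(v,3).tolist() if not isinstance(v,str) else v for k,v in c.items()})
E
```

```text
pics
{'time': 0.0, 'joint_positions': [-74.114, 11.885, 88.406, -0.001, 79.84, -8.622], 'joint_vel': [0.015, 0.128, 0.086, -0.001, -0.041, 0.008], 'tau': [0.001, -38.303, -29.159, 0.0, 0.01, -0.0], 'tool_pos': [0.238, -0.522, 0.208], 'tool_rot': [-179.87, -0.018, 24.509], 'contact_force': [0.132, -0.692, -0.704], 'moment': [-0.033, -0.017, -0.019], 'finger_force': 0.0, 'opening': 0.086}
scene {'K': [[456.55, 0.0, 280.489], [0.0, 456.55, 213.992], [0.0, 0.0, 1.0]], 'T': [[-0.744, 0.49, -0.455, 0.017], [-0.669, -0.54, 0.511, 0.558], [0.005, 0.684, 0.729, 0.869], [0.0, 0.0, 0.0, 1.0]]}
top {'K': [[400.48, 0.0, 278.864], [0.0, 400.48, 210.48], [0.0, 0.0, 1.0]], 'T': [[-0.02, 0.997, -0.07, 0.417], [-0.999, -0.023, -0.032, -0.029], [-0.033, 0.069, 0.997, 1.099], [0.0, 0.0, 0.0, 1.0]]}
```

View pics/scene0.png

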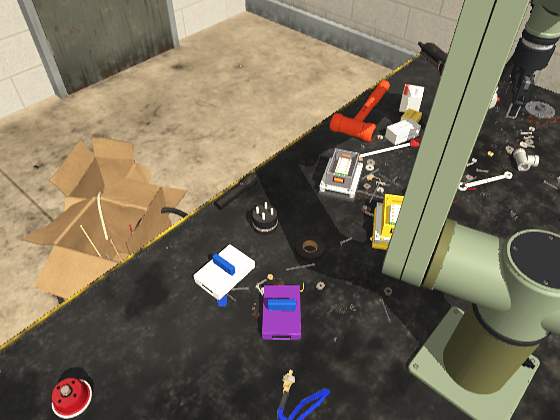

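View pics/top0.png

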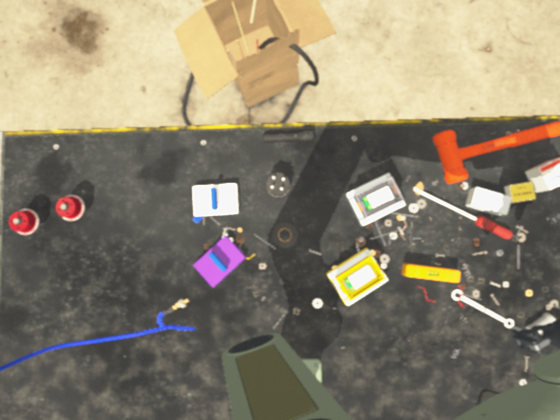

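Candidates in the top view: the white cover with its blue bar at (215,199), versus the purple look-alike (219,262). For the box, the grey one at (376,199), versus the yellow one (358,277). I choose the white cover and the grey box, and check both in a close crop.

```bash
cat > h.py <<'E'
from workcell import robot
import cv2,numpy as np
def ray(cal,px):
    K,T=np.array(cal["K"]),np.array(cal["T"]);D=cal.get("dist",None)
    p=cv2.undistortPoints(np.array([[px]],float),K,None).ravel()
    return T[:3,3],T[:3,:3]@np.array([p[0],-p[1],-1.])
def onz(cal,px,z):
    o,d=ray(cal,px);return o+d*(z-o[2])/d[2]
def proj(cal,P):
    K,T=np.array(cal["K"]),np.array(cal["T"]);q=T[:3,:3].T@(np.array(P)-T[:3,3])
    return (K@[q[0],-q[1],-q[2]])[:2]/-q[2]
def rect(m,near,r=60):
    cs,_=cv2.findContours(m.astype(np.uint8),cv2.RETR_EXTERNAL,cv2.CHAIN_APPROX_NONE)
    cs=[c for c in cs if cv2.contourArea(c)>40 and np.hypot(*(np.array(cv2.minAreaRect(c)[0])-near))<r]
    return max(cs,key=cv2.contourArea)
E
python3 - <<'E'
from h import *
print(robot.get_calibration("top").keys())
im=cv2.imread("pics/top0.png");s=cv2.imread("pics/scene0.png")
a=cv2.resize(im[165:235,175:255],None,fx=5,fy=5,interpolation=2)
b=cv2.resize(im[165:235,335:415],None,fx=5,fy=5,interpolation=2)
c=cv2.resize(s[235:305,185:265],None,fx=3.4,fy=3.4,interpolation=2);d=cv2.resize(s[140:210,305:385],None,fx=3.4,fy=3.4,interpolation=2)
o=np.zeros((590,800,3),np.uint8);o[:350,:400]=a;o[:350,400:]=b;o[350:350+c.shape[0],:272]=c;o[350:350+d.shape[0],400:672]=d
cv2.imwrite("pics/crop0.png",o)
cal=robot.get_calibration("top")
h=cv2.cvtColor(im,cv2.COLOR_BGR2HSV)
blue=(abs(h[...,0].astype(int)-108)<12)&(h[...,1]>150)&(h[...,2]>60)
c=rect(blue,(215,199),15);print("blue",cv2.minAreaRect(c))
w=onz(cal,cv2.minAreaRect(c)[0],.055);print(w)
wh=(h[...,1]<50)&(h[...,2]>170)
for nm,near,z in(("cover",(215,199),.028),("box",(376,199),.076)):
    c=rect(wh if nm=="cover" else (h[...,1]<60)&(h[...,2]>120),near,30)
    P=np.array([onz(cal,p[0],z)[:2]*1000 for p in c],np.float32)
    print(nm,cv2.minAreaRect(c),cv2.minAreaRect(P))
E
```

```text
dict_keys(['K', 'T'])
blue ((213.5, 198.5), (19.0, 3.0), 90.0)
[0.52594023 0.17640078 0.055     ]
cover ((214.8252410888672, 199.8783416748047), (32.59431457519531, 46.23070526123047), 86.18592071533203) ((525.12744140625, 178.2437744140625), (88.4903335571289, 125.215576171875), 2.6648600101470947)Traceback (most recent call last):
  File "<stdin>", line 16, in <module>
  File "h.py", line 15, in rect
    return max(cs,key=cv2.contourArea)
ValueError: max() iterable argument is empty
```

View pics/crop0.png

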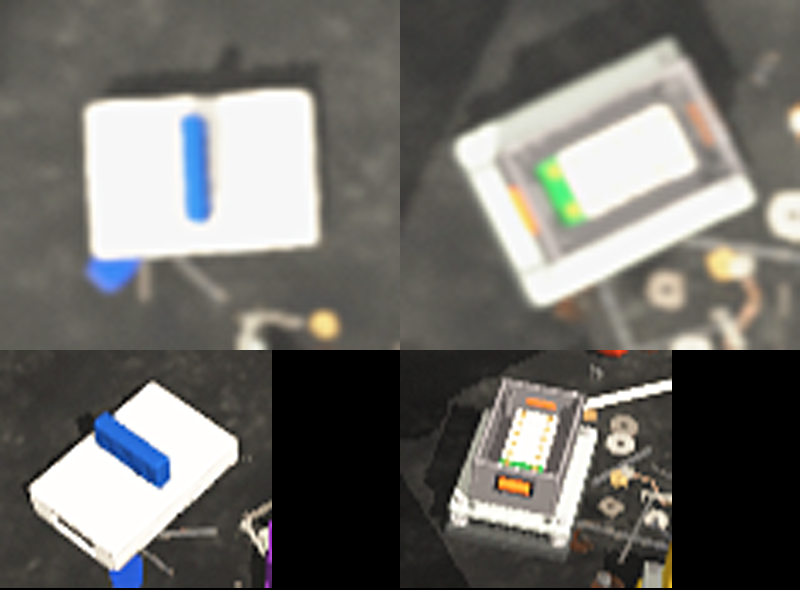

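The crop confirms both: the white cover has a blue bar (upper left), and the grey box with orange latches sits on a white table (upper right). The bar runs roughly along world x, and the box is yawed by about 28°. Next I work out wrist views, with the box first because it is on the way.

```bash
python3 - <<'E'
from h import *
c=robot.get_calibration("wrist");s=robot.observe()
from scipy.spatial.transform import Rotation as R
Rt=R.from_euler('xyz',s["tool_rot"],degrees=True).as_matrix()
print(np.round(c["K"],1),np.round(Rt.T@(c["T"][:3,3]-s["tool_pos"]),4),"\n",np.round(Rt.T@c["T"][:3,:3],3))
t=robot.get_calibration("top");print("box",onz(t,(376,199),.06),"coupler",onz(t,(279,183),.06))
E
```

```text
[[293.5   0.  287.9]
 [  0.  293.5 212. ]
 [  0.    0.    1. ]] [ 0.084  -0.0007 -0.1638] 
 [[ 0.001  0.945  0.327]
 [ 1.    -0.    -0.001]
 [-0.001  0.327 -0.945]]
box [ 0.51410874 -0.24715932  0.06      ] coupler [0.56203859 0.00285305 0.06      ]
```

>>> play_rows:
  rows:
    - [[0,0,0],-0.0097]
    - [[0.5,-0.16,0],0]
    - [[0.95,-0.31,0],0]
    - [[0.95,-0.31,0],0]
    - [[0.95,-0.31,0],0]
    - [[0.95,-0.31,0],0]
    - [[0.95,-0.31,0],0]
    - [[0.95,-0.31,0],0]
    - [[0.95,-0.31,0],0]
    - [[0.95,-0.31,0],0]
    - [[0.95,-0.31,0],0]
    - [[0.95,-0.31,0],0]
    - [[0.95,-0.31,0],0]
    - [[0.5,-0.16,0],0]
    - [[0,0,0],0]
    - [[0,0,0],0]
    - [[0,0,0],0]
  jaw: 1

```text
time: 1.52
tool_pos: [0.4888, -0.2629, 0.209]
tool_rot: [-180.0, 0.0, 28.0]
contact_force: [-0.6, -0.2, -0.5]
opening: 0.0854
finger_force: 0.0
```

```bash
python3 - <<'E'
from h import *
s=robot.observe();print(s["tool_pos"],s["tool_rot"],s["time"])
c=robot.get_calibration("wrist");im=robot.read_camera("wrist");cv2.imwrite("pics/w0.png",im);np.savez("w0.npz",K=c["K"],T=c["T"])
E
```

```text
[ 0.48875699 -0.2629021   0.2089588 ] [-1.79968875e+02  4.58124665e-02  2.79878783e+01] 1.5167
```

View pics/w0.png

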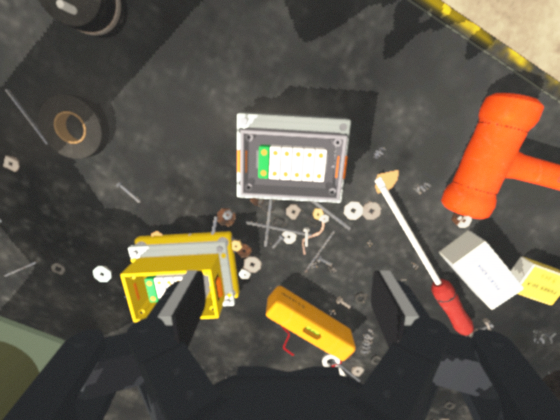

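The box is nearly square to the tool. Its rim spans about (238..348, 132..200), with latches at the left and right ends. I enlarge that area to get the rim corners.

```bash
python3 - <<'E'
from h import *
im=cv2.imread("pics/w0.png")
cv2.imwrite("pics/w0c.png",cv2.resize(im[105:211,225:365],None,fx=5.6,fy=5.6,interpolation=2))
g=cv2.cvtColor(im,cv2.COLOR_BGR2GRAY)
for x in(260,290,320):print(x,g[108:208,x].tolist())
for y in(150,165,180):print(y,g[y,228:358].tolist())
E
```

```text
260 [70, 71, 74, 79, 86, 112, 160, 197, 212, 213, 211, 210, 210, 209, 212, 213, 214, 216, 211, 186, 146, 125, 146, 190, 217, 214, 184, 144, 132, 133, 133, 132, 134, 133, 132, 130, 124, 125, 148, 173, 182, 183, 189, 197, 198, 196, 189, 185, 184, 182, 182, 184, 182, 182, 183, 183, 183, 182, 183, 182, 182, 183, 191, 203, 210, 212, 203, 192, 184, 178, 161, 136, 130, 129, 130, 128, 121, 110, 109, 108, 108, 106, 107, 108, 114, 141, 188, 223, 238, 242, 211, 144, 122, 121, 115, 103, 94, 96, 100, 99]
290 [69, 72, 70, 71, 69, 76, 86, 116, 166, 204, 216, 217, 217, 215, 214, 216, 216, 217, 216, 215, 209, 178, 136, 122, 152, 192, 213, 205, 172, 142, 133, 133, 131, 131, 132, 131, 135, 152, 181, 223, 253, 255, 255, 255, 255, 255, 255, 255, 255, 255, 255, 255, 255, 255, 255, 255, 255, 255, 255, 255, 254, 254, 254, 254, 254, 254, 254, 254, 254, 254, 252, 234, 168, 131, 128, 130, 130, 129, 119, 110, 110, 109, 107, 107, 107, 105, 117, 153, 194, 221, 234, 214, 137, 76, 66, 75, 112, 155, 184, 199]
320 [64, 63, 62, 63, 64, 66, 68, 70, 82, 116, 170, 204, 215, 218, 217, 216, 214, 215, 218, 216, 214, 213, 20
[... 1588 characters left out ...]
4, 210, 180, 151, 129, 92, 64, 53, 55, 49, 56, 55, 55, 60, 71, 82, 84]
180 [73, 77, 73, 73, 75, 75, 72, 80, 167, 248, 254, 247, 232, 221, 196, 147, 108, 96, 96, 98, 105, 106, 106, 106, 106, 102, 108, 121, 128, 131, 131, 130, 130, 129, 129, 130, 129, 131, 130, 129, 130, 131, 134, 137, 141, 143, 145, 148, 151, 159, 155, 143, 150, 164, 181, 190, 187, 185, 184, 183, 183, 174, 168, 187, 209, 219, 226, 236, 241, 243, 241, 242, 235, 218, 233, 249, 252, 252, 252, 253, 253, 253, 253, 252, 243, 250, 254, 255, 255, 255, 255, 255, 255, 255, 255, 246, 173, 133, 130, 130, 128, 127, 130, 125, 113, 102, 105, 124, 144, 156, 180, 205, 209, 194, 182, 149, 91, 63, 61, 61, 62, 64, 64, 64, 78, 90, 94, 97, 99, 97]
```

View pics/w0c.png

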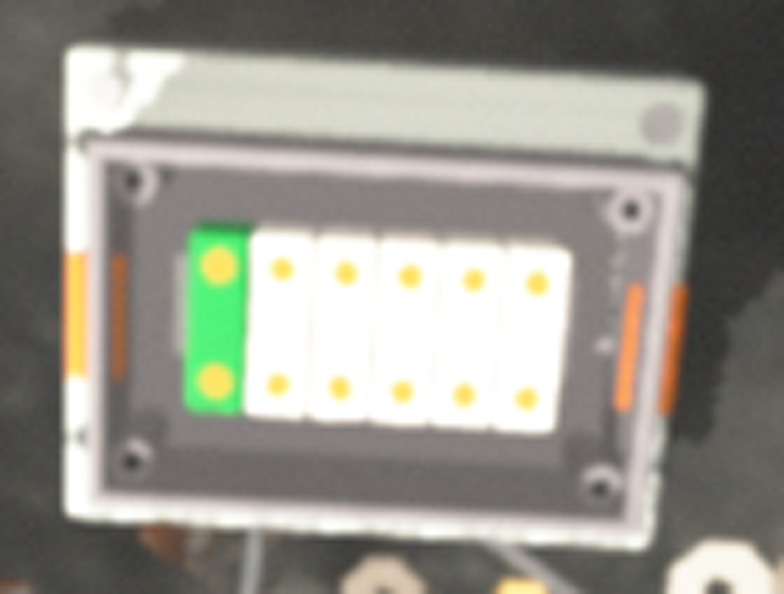

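The crop shows the rim as a light band. Its inner corners in crop pixels are about (108,160), (662,188), (628,522) and (100,492), and its outer corners about (88,140), (690,172), (648,535) and (92,505). I refine these edges and project them onto z = 0.076.

```bash
cat >> h.py <<'E'
def edgequad(g,Q,half,sgn,n=40):
    """refine quad corners: per side, subpixel strongest gradient (sgn: +1 brighter outward) -> line fits -> intersections"""
    L=[];Q=np.array(Q,float);ctr=Q.mean(0)
    for i in range(4):
        a,b=Q[i],Q[(i+1)%4];t=(b-a)/np.linalg.norm(b-a);nn=np.array([t[1],-t[0]])
        if nn@((a+b)/2-ctr)<0:nn=-nn
        o=np.arange(-half,half+.01,.25);pts=[]
        for f in np.linspace(.08,.92,n):
            P=(a+f*(b-a))+o[:,None]*nn
            v=cv2.remap(g.astype(np.float32),P[:,0].astype(np.float32)[None],P[:,1].astype(np.float32)[None],1)[0]
            d=sgn*np.gradient(v);pts.append(P[np.argmax(d)])
        L.append(cv2.fitLine(np.array(pts,np.float32),cv2.DIST_HUBER,0,.01,.01).ravel())
    out=[]
    for i in range(4):
        p,q=L[i-1],L[i];s=np.linalg.solve(np.array([[p[0],-q[0]],[p[1],-q[1]]]),q[2:]-p[2:]);out.append(p[2:]+s[0]*p[:2])
    return np.array(out)
def report(cal,C,z):
    W=np.array([onz(cal,c,z)[:2] for c in C]);m=W.mean(0)
    print("corners",np.round(C,1).tolist(),"ctr",np.round(m,4),"sides mm",np.round([1000*np.linalg.norm(W[i]-W[(i+1)%4]) for i in range(4)],1),
     "side dirs",np.round([np.degrees(np.arctan2(*(W[(i+1)%4]-W[i])[::-1])) for i in range(4)],2));return m
E
python3 - <<'E'
from h import *
cal=np.load("w0.npz");g=cv2.cvtColor(cv2.imread("pics/w0.png"),6)
f=lambda q:[((u+.5)/5.6-.5+225,(v+.5)/5.6-.5+105) for u,v in q]
i=f([(108,160),(662,188),(628,522),(100,492)]);o=f([(88,140),(690,172),(648,535),(92,505)])
report(cal,np.array(i),.076);report(cal,np.array(o),.076)
report(cal,edgequad(g,i,2,1),.076)
for z in(.076,):pass
t=dict(K=robot.get_calibration("top")["K"],T=robot.get_calibration("top")["T"])
m=report(cal,edgequad(g,i,2,1),.076);print("top px of ctr",proj(t,[*m,.076]))
E
```

```text
corners [[243.9, 133.2], [342.8, 138.2], [336.7, 197.8], [242.4, 192.4]] ctr [ 0.5168 -0.2515] sides mm [97.3 61.2 99.1 60.2] side dirs [ -64.79 -154.45  114.65   23.78]
corners [[240.3, 129.6], [347.8, 135.3], [340.3, 200.1], [241.0, 194.8]] ctr [ 0.5175 -0.2522] sides mm [105.3  66.5 104.7  66. ] side dirs [ -64.92 -154.97  114.81   25.62]
corners [[243.0, 132.8000030517578], [343.1000061035156, 139.39999389648438], [335.79998779296875, 197.60000610351562], [242.39999389648438, 192.60000610351562]] ctr [ 0.5165 -0.2513] sides mm [98.5 59.9 98.2 60.7] side dirs [ -65.63 -155.75  114.84   24.5 ]
corners [[243.0, 132.8000030517578], [343.1000061035156, 139.39999389648438], [335.79998779296875, 197.60000610351562], [242.39999389648438, 192.60000610351562]] ctr [ 0.5165 -0.2513] sides mm [98.5 59.9 98.2 60.7] side dirs [ -65.63 -155.75  114.84   24.5 ]
top px of ctr [378.89993683 197.4206782 ]
```

Box: centre (0.517, -0.2515), yaw about 25°. The measured outer size of 105 x 66 mm is right for 106 x 68. Next is the cover.

>>> play_rows:
  rows:
    - [[0,0,0],0.0176]
    - [[0,0,0],0.0176]
    - [[0,0,0],0.0176]
    - [[0,0,0],0.0176]
    - [[0.06,-0.5,0],0]
    - [[0.06,-0.95,0],0]
    - [[0.06,-0.95,0],0]
    - [[0.06,-0.95,0],0]
    - [[0.06,-0.95,0],0]
    - [[0.06,-0.95,0],0]
    - [[0.06,-0.95,0],0]
    - [[0.06,-0.95,0],0]
    - [[0.06,-0.95,0],0]
    - [[0.06,-0.95,0],0]
    - [[0.06,-0.95,0],0]
    - [[0.06,-0.95,0],0]
    - [[0.06,-0.95,0],0]
    - [[0.06,-0.95,0],0]
    - [[0.06,-0.95,0],0]
    - [[0.06,-0.9,0],0]

```text
time: 3.23
tool_pos: [0.4967, 0.1801, 0.2094]
tool_rot: [-180.0, 0.0, 2.7]
contact_force: [0.3, -0.1, -0.3]
opening: 0.0858
finger_force: 0.0
```

>>> play_rows:
  rows:
    - [[0,0,0],0]
    - [[0,0,0],0]
    - [[0,0,0],0]

```text
time: 3.48
tool_pos: [0.4971, 0.1782, 0.2091]
tool_rot: [180.0, 0.0, 2.7]
contact_force: [-1.0, 0.0, 1.2]
opening: 0.0857
finger_force: 0.0
```

```bash
python3 - <<'E'
from h import *
s=robot.observe();print(s["tool_pos"],s["tool_rot"],s["time"])
c=robot.get_calibration("wrist");im=robot.read_camera("wrist");cv2.imwrite("pics/w1.png",im);np.savez("w1.npz",K=c["K"],T=c["T"])
h=cv2.cvtColor(im,40);white=((h[...,1]<60)&(h[...,2]>150)).astype(np.uint8)
blue=(abs(h[...,0].astype(int)-108)<12)&(h[...,1]>120)
pc=proj(c,[.526,.178,.03]);print(pc)
k=rect(blue,pc,30);print("bluebox",cv2.boundingRect(k))
w=rect(white,pc,60);r=cv2.minAreaRect(w);print(r,cv2.boundingRect(w))
cv2.imwrite("pics/w1c.png",cv2.resize(im[100:230,210:370],None,fx=4.6,fy=4.6,interpolation=2))
E
```

```text
[0.49713075 0.17820806 0.20914757] [1.79968014e+02 2.96268531e-02 2.70591519e+00] 3.4833
[289.36042792 160.22058433]
bluebox (284, 135, 11, 53)
((269.34765625, 154.65017700195312), (115.44031524658203, 147.08432006835938), 86.00909423828125) (193, 95, 149, 117)
```

View pics/w1c.png

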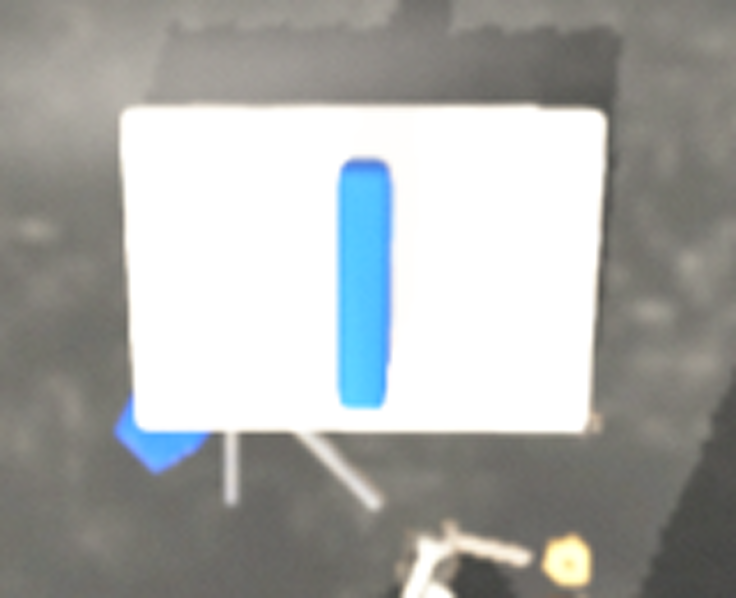

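The crop shows the plate corners at about (120,107), (607,107), (592,432) and (135,432). The bar top spans (340..390, 170..408).

```bash
python3 - <<'E'
from h import *
cal=np.load("w1.npz");im=cv2.imread("pics/w1.png");g=cv2.cvtColor(im,6)
f=lambda q:np.array([((u+.5)/4.6-.5+210,(v+.5)/4.6-.5+100) for u,v in q])
C=edgequad(g,f([(120,107),(607,107),(592,432),(135,432)]),3,-1);report(cal,f([(120,107),(607,107),(592,432),(135,432)]),.028);report(cal,C,.028)
B=f([(340,170),(390,170),(386,408),(339,408)]);report(cal,B,.055)
report(cal,edgequad(im[...,2],B,2,1),.055)
E
```

```text
corners [[235.7, 122.9], [341.6, 122.9], [338.3, 193.5], [239.0, 193.5]] ctr [0.5264 0.1788] sides mm [119.2  82.4 121.   82.4] side dirs [ -87.26 -176.58   92.72    2.17]
corners [[235.1999969482422, 122.5999984741211], [342.0, 122.5999984741211], [337.20001220703125, 193.3000030517578], [238.89999389648438, 193.3000030517578]] ctr [0.5267 0.1792] sides mm [120.2  82.4 119.6  82.3] side dirs [ -87.26 -177.87   92.72    2.56]
corners [[283.5, 136.6], [294.4, 136.6], [293.5, 188.3], [283.3, 188.3]] ctr [0.5268 0.1789] sides mm [11.4 56.1 11.4 56.1] side dirs [ -87.26 -177.83   92.72    2.22]
corners [[282.8999938964844, 134.60000610351562], [294.3999938964844, 134.60000610351562], [294.29998779296875, 188.3000030517578], [282.3999938964844, 188.3000030517578]] ctr [0.5278 0.1792] sides mm [12.1 58.1 13.3 58.1] side dirs [ -87.26 -176.99   92.72    1.85]
```

>>> play_rows:
  rows:
    - [[0.49,0.01,0],0]
    - [[0.49,0.01,0],0]
    - [[0,0,0.9],0]
    - [[0,0,0.9],0]
    - [[0,0,0.9],0]
    - [[0,0,0.9],0]
    - [[0,0,0.9],0]
    - [[0,0,0.5],0]
    - [[0,0,0.4],0]
    - [[0,0,0.3],0]
    - [[0,0,0.2],0]
    - [[0,0,0],0]
    - [[0,0,0],0]
    - [[0,0,0],0]

```text
time: 4.7
tool_pos: [0.5282, 0.1797, 0.0335]
tool_rot: [-180.0, -0.1, 2.7]
contact_force: [-0.1, -0.2, -0.5]
opening: 0.0851
finger_force: 0.0
```

>>> play_rows:
  rows:
    - [[-0.05,0.02,0.08],0]
    - [[0,0,0],0]
    - [[0,0,0],0]

```text
time: 4.95
tool_pos: [0.5256, 0.1789, 0.0303]
tool_rot: [-180.0, -0.0, 2.7]
contact_force: [-1.0, 0.1, 0.0]
opening: 0.0852
finger_force: 0.0
```

>>> play_rows:
  rows:
    - [[0,0,0],0]
    - [[0,0,0],0]
    - [[0,0,0],0]
    - [[0,0,0],0]
    - [[0,0,0],0]
    - [[0,0,0],0]
    - [[0,0,0],0]
    - [[0,0,0],0]
    - [[0,0,0],0]
    - [[0,0,0],0]
  jaw: -1
  newtons: 70

```text
time: 5.78
tool_pos: [0.5258, 0.1789, 0.0302]
tool_rot: [-180.0, -0.0, 2.7]
contact_force: [-0.7, 0.3, 2.4]
opening: 0.0104
finger_force: 68.5
```

>>> play_rows:
  rows:
    - [[0,0,-0.2],0]
    - [[0,0,-0.5],0]
    - [[0,0,-0.8],0]
    - [[0,0,-0.9],0]
    - [[0,0,-0.9],0]
    - [[0,0,-0.9],0]
    - [[0,0,-0.8],0]
    - [[0,0,0],0]
    - [[0,0,0],0]
    - [[0,0,0],0]

```text
time: 6.62
tool_pos: [0.5247, 0.1787, 0.1789]
tool_rot: [180.0, 0.1, 2.7]
contact_force: [0.0, 0.0, -0.8]
opening: 0.0104
finger_force: 68.5
```

>>> play_rows:
  rows:
    - [[-0.04,0.4,0],0]
    - [[-0.06,0.8,0],0]
    - [[-0.06,0.9,0],0]
    - [[-0.06,0.9,0],0]
    - [[-0.06,0.9,0],0]
    - [[-0.06,0.9,0],0]
    - [[-0.06,0.9,0],0]
    - [[-0.06,0.9,0],0]
    - [[-0.06,0.9,0],0]
    - [[-0.06,0.9,0],0]
    - [[-0.06,0.9,0],0]
    - [[-0.06,0.9,0],0]
    - [[-0.06,0.9,0],0]
    - [[-0.06,0.9,0],0]
    - [[-0.06,0.9,0],0]
    - [[-0.06,0.9,0],0]
    - [[-0.04,0.5,0],0]

```text
time: 8.03
tool_pos: [0.5141, -0.2539, 0.1778]
tool_rot: [-180.0, 0.2, 2.5]
contact_force: [-0.4, 0.0, -0.4]
opening: 0.0105
finger_force: 68.5
```

>>> play_rows:
  rows:
    - [[0,0,0],-0.0154]
    - [[0,0,0],-0.0154]
    - [[0,0,0],-0.0154]
    - [[0,0,0],-0.0154]
    - [[0,0,0],0]
    - [[0,0,0],0]
    - [[0,0,0],0]
    - [[0,0,0],0]

```text
time: 8.7
tool_pos: [0.5157, -0.2508, 0.1794]
tool_rot: [-180.0, 0.0, 24.8]
contact_force: [-0.1, -0.3, -0.6]
opening: 0.0103
finger_force: 68.5
```

```bash
python3 - <<'E'
from h import *
s=robot.observe();print(s["tool_pos"],s["tool_rot"],s["time"])
c=robot.get_calibration("wrist");im=robot.read_camera("wrist");cv2.imwrite("pics/w2.png",im);np.savez("w2.npz",K=c["K"],T=c["T"])
E
```

```text
[ 0.5157379  -0.25083161  0.1794249 ] [-1.79954183e+02  2.87146541e-02  2.47646199e+01] 8.7
```

View pics/w2.png

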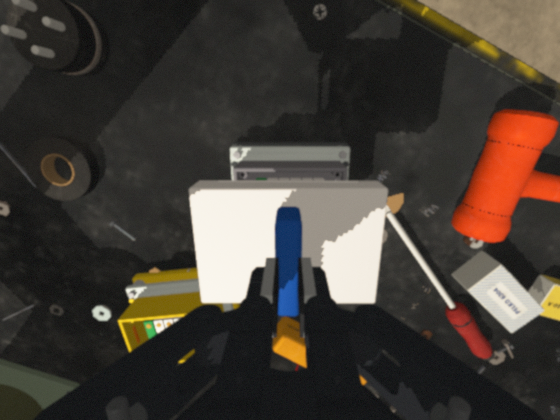

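The cover is held above the box. Its plate corners are near (191,190), (387,190), (378,303) and (203,303), and the box's far edge shows above it at rows 147 to 180. One zoom will give the relative fit.

```bash
python3 - <<'E'
from h import *
im=cv2.imread("pics/w2.png")
o=np.zeros((600,800,3),np.uint8)
a=cv2.resize(im[142:198,180:400],None,fx=3.6,fy=6,interpolation=2);o[:a.shape[0],:a.shape[1]]=a
b=cv2.resize(im[180:310,180:400],None,fx=3.6,fy=2,interpolation=2);o[338:338+b.shape[0],:b.shape[1]]=b
cv2.imwrite("pics/w2c.png",np.clip(o*1.0,0,255).astype(np.uint8))
E
```

```text
(no output)
```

View pics/w2c.png

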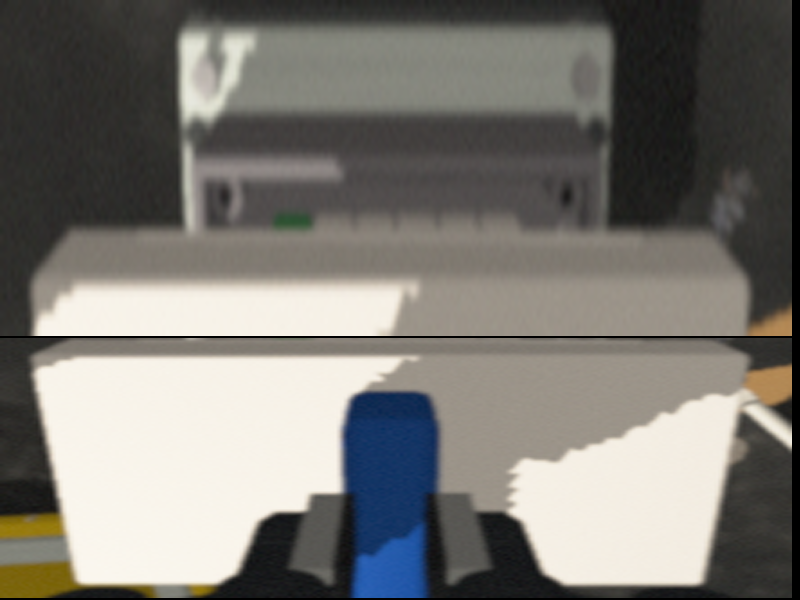

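```bash
python3 - <<'E'
from h import *
from scipy.spatial.transform import Rotation as R
cal=np.load("w2.npz");s=robot.observe();zt=s["tool_pos"][2]
Q=np.array([(188.9,188.5),(387.5,188.5),(375.8,301.8),(201.2,301.8)])
m=report(cal,Q,zt-.0022)
a,b=[onz(cal,p,.076)[:2] for p in((233.3,167.5),(347.5,167.5))]
print("rim far edge len",np.linalg.norm(a-b),np.degrees(np.arctan2(*(a-b)[::-1]))-90)
y=np.radians(24.76);ex=np.array([np.cos(y),np.sin(y)])
ctr=(a+b)/2-.034*ex;print("box ctr",ctr)
print("off cover-tcp in tool x,y(mm)",1000*(m-s["tool_pos"][:2])@ex,1000*(m-s["tool_pos"][:2])@[ex[1],-ex[0]])
for B in(ctr,np.array([.517,-.2517])):print("box-cover in tool x,y mm",1000*(B-m)@ex,1000*(B-m)@[ex[1],-ex[0]])
E
```

```text
corners [[188.9, 188.5], [387.5, 188.5], [375.8, 301.8], [201.2, 301.8]] ctr [ 0.5175 -0.2498] sides mm [115.6  78.1 116.8  78.1] side dirs [ -65.2  -154.57  114.81   24.5 ]
rim far edge len 0.1045869105416761 24.80206026787704
box ctr [ 0.51694114 -0.25216527]
off cover-tcp in tool x,y(mm) 1.9088905059734127 -0.3514387556579723
box-cover in tool x,y mm -1.4994218819157488 1.9626126541015863
box-cover in tool x,y mm -1.2511066739251073 1.564769439771618
```

>>> play_rows:
  rows:
    - [[-0.025,0.063,0],0]
    - [[0,0,0.4],0]
    - [[0,0,0.7],0]
    - [[0,0,0.6],0]
    - [[0,0,0.4],0]
    - [[0,0,0.2],0]
    - [[0,0,0],0]
    - [[0,0,0],0]
    - [[0,0,0],0]

```text
time: 9.5
tool_pos: [0.517, -0.2537, 0.112]
tool_rot: [179.9, -0.1, 24.8]
contact_force: [-0.0, 0.8, -0.2]
opening: 0.0103
finger_force: 68.5
```

```bash
python3 - <<'E'
from h import *
s=robot.observe();print(s["tool_pos"],s["tool_rot"],s["contact_force"],s["moment"])
im=robot.read_camera("scene");t=robot.read_camera("top")
o=np.zeros((600,800,3),np.uint8)
c=robot.get_calibration("scene");p=proj(c,[.517,-.252,.08]).astype(int);q=proj(robot.get_calibration("top"),[.517,-.252,.08]).astype(int);print(p,q)
o[:,:400]=cv2.resize(im[p[1]-45:p[1]+45,p[0]-30:p[0]+30],(400,600),interpolation=2)
o[:,400:]=cv2.resize(t[q[1]-45:q[1]+45,q[0]-30:q[0]+30],(400,600),interpolation=2)
cv2.imwrite("pics/s3.png",o)
E
```

```text
[ 0.51702357 -0.25369307  0.11199054] [ 1.79889363e+02 -6.49591827e-02  2.48307220e+01] [-0.02313394  0.7632004  -0.18368579] [-0.03558016 -0.04991669  0.04619667]
[342 160] [379 197]
```

View pics/s3.png

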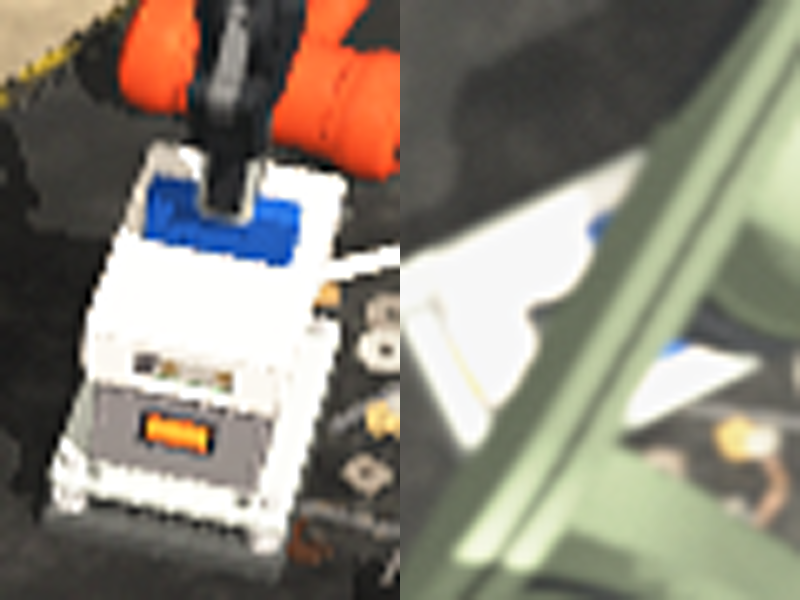

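In the scene crop the cover's end skirt (85 to 278) overlaps the box wall (93 to 270) evenly, so it is centred across x. I let it settle and read the pose.

>>> play_rows:
  rows:
    - [[0,0,0],0]
    - [[0,0,0],0]
    - [[0,0,0],0]

```text
time: 9.85
tool_pos: [0.5164, -0.2533, 0.1114]
tool_rot: [180.0, -0.0, 24.8]
contact_force: [1.0, 0.5, -0.6]
opening: 0.0105
finger_force: 68.5
```

>>> play_rows:
  rows:
    - [[-0.005,-0.013,0.1],0]
    - [[0,0,0.1],0]
    - [[0,0,0.1],0]
    - [[0,0,0.1],0]
    - [[0,0,0],0]
    - [[0,0,0],0]
    - [[0,0,0],0]

```text
time: 10.43
tool_pos: [0.5159, -0.2528, 0.0988]
tool_rot: [-180.0, 0.0, 24.8]
contact_force: [-0.5, -0.9, -0.1]
opening: 0.0104
finger_force: 68.5
```

>>> play_rows:
  rows:
    - [[0,0,0.07],0]
    - [[0,0,0.07],0]
    - [[0,0,0.06],0]
    - [[0,0,0],0]
    - [[0,0,0],0]

```text
time: 10.85
tool_pos: [0.5161, -0.2529, 0.0934]
tool_rot: [180.0, -0.0, 24.8]
contact_force: [-0.9, -0.1, 2.0]
opening: 0.0108
finger_force: 69.0
```

>>> play_rows:
  rows:
    - [[0,0,0.07],0]
    - [[0,0,0.07],0]
    - [[0,0,0],0]
    - [[0,0,0],0]

```text
time: 11.18
tool_pos: [0.5172, -0.2542, 0.0905]
tool_rot: [179.8, -0.1, 24.8]
contact_force: [-0.9, -1.5, 7.0]
opening: 0.0107
finger_force: 69.8
```

>>> play_rows:
  rows:
    - [[0,0,0.07],0]
    - [[0,0,0],0]
    - [[0,0,0],0]

```text
time: 11.43
tool_pos: [0.5175, -0.2544, 0.0886]
tool_rot: [179.7, -0.1, 24.8]
contact_force: [-0.4, -0.7, 7.2]
opening: 0.0102
finger_force: 69.7
```

>>> play_rows:
  rows:
    - [[0,0,0.05],0]
    - [[0,0,0],0]
    - [[0,0,0],0]

```text
time: 11.68
tool_pos: [0.5153, -0.2522, 0.084]
tool_rot: [-179.9, 0.0, 24.8]
contact_force: [1.2, 0.2, -4.4]
opening: 0.0104
finger_force: 68.7
```

>>> play_rows:
  rows:
    - [[0,0,0],0]
    - [[0,0,0],0]
    - [[0,0,0],0]
    - [[0,0,0],0]

```text
time: 12.02
tool_pos: [0.5152, -0.2522, 0.0838]
tool_rot: [-179.9, 0.1, 24.8]
contact_force: [2.3, -0.7, -7.1]
opening: 0.0105
finger_force: 68.4
```

>>> play_rows:
  rows:
    - [[0,0,0.05],0]
    - [[0,0,0.05],0]
    - [[0,0,0],0]
    - [[0,0,0],0]

```text
time: 12.35
tool_pos: [0.516, -0.253, 0.0826]
tool_rot: [180.0, -0.0, 24.8]
contact_force: [-0.7, 0.8, -0.9]
opening: 0.0103
finger_force: 69.3
```

>>> play_rows:
  rows:
    - [[0,0,0.04],0]
    - [[0,0,0.04],0]
    - [[0,0,0],0]
    - [[0,0,0],0]

```text
time: 12.68
tool_pos: [0.5163, -0.2533, 0.0807]
tool_rot: [179.9, -0.0, 24.8]
contact_force: [-1.7, 1.2, 5.1]
opening: 0.0103
finger_force: 70.2
```

>>> play_rows:
  rows:
    - [[0,0,0.05],0]
    - [[0,0,0.03],0]
    - [[0,0,0],0]
    - [[0,0,0],0]
    - [[0,0,0],0]
    - [[0,0,0],0]

```text
time: 13.18
tool_pos: [0.5164, -0.2533, 0.0791]
tool_rot: [179.9, -0.0, 24.8]
contact_force: [-3.5, 1.4, 9.5]
opening: 0.0103
finger_force: 70.9
```

```bash
python3 - <<'E'
from h import *
im=robot.read_camera("scene");w=robot.read_camera("wrist");s=robot.observe();print(s["tool_pos"],s["contact_force"])
o=np.zeros((600,800,3),np.uint8)
p=(342,165)
o[:,:400]=cv2.resize(im[p[1]-45:p[1]+45,p[0]-30:p[0]+30],(400,600),interpolation=2)
o[:300,400:]=cv2.resize(w,(400,300),interpolation=3)
o[300:,400:]=cv2.resize(w[130:280,180:400],(400,300),interpolation=2)
cv2.imwrite("pics/s4.png",o)
E
```

```text
[ 0.51635938 -0.25331667  0.07907189] [-3.83493927  2.32399503  8.77186503]
```

View pics/s4.png

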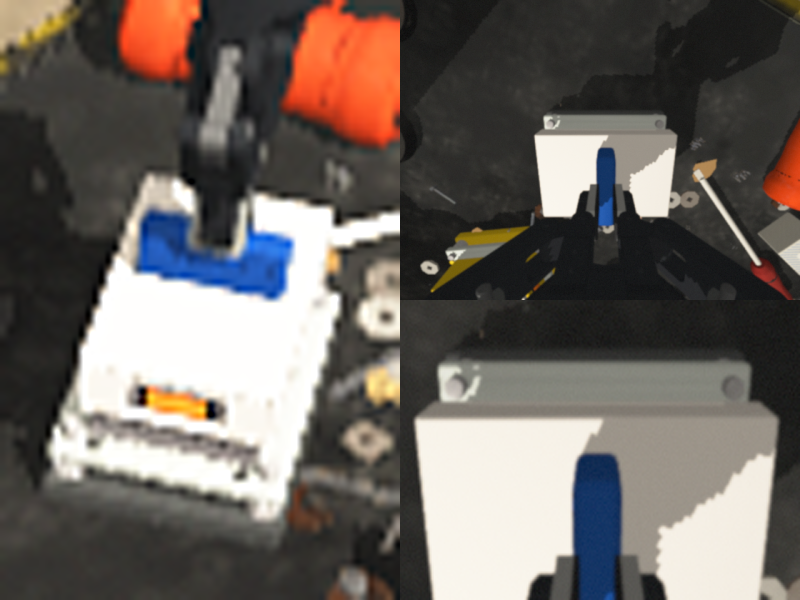

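The orange latch at the +y end shows in the skirt's slot, and the wrist view shows the cover level over the table. I add slightly more push for margin, then hand in.

>>> play_rows:
  rows:
    - [[0,0,0.03],0]
    - [[0,0,0],0]
    - [[0,0,0],0]
    - [[0,0,0],0]
    - [[0,0,0],0]
    - [[0,0,0],0]

```text
time: 13.78
tool_pos: [0.5164, -0.2533, 0.0785]
tool_rot: [179.9, -0.0, 24.8]
contact_force: [-4.1, 2.7, 11.7]
opening: 0.0103
finger_force: 71.2
```

```bash
python3 - <<'E'
from h import *
s=robot.observe();print(s["tool_pos"],s["tool_rot"],s["contact_force"],s["time"])
if 7<s["contact_force"][2]<16: print(robot.finish_job())
E
```

```text
[ 0.5163921  -0.25330478  0.07851138] [ 1.79915869e+02 -2.56411475e-02  2.48442923e+01] [-4.11510226  2.70121166 11.72347393] 13.7833
the job is handed in; nothing more can be done
None
```

I handed the job in at 13.8 s with the cover home on the box by height and tilt, the gripper still holding it and pressing with about 11.7 N (table sunk about 3.5 mm). The +y latch was seen out; the -y latch is judged only from the level cover and forces, and the hand-in call gave no verdict.

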